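# Set the suction cups and hold the quilting ruler up off the cutting mat

## Robot

A 6-joint arm with a two-finger parallel gripper is mounted at the origin on the work surface. World frame = base frame: x ahead of the robot, y to its left, z up, the work surface at z = 0. Lengths are in m, angles in rad, forces in N, time in s.
With the tool pointing down it reaches from about 0.35 to 0.85 m from the base axis. Payload 8.1 kg.
Tool frame: the origin (TCP) lies between the finger pads, 19 mm behind the fingertips; this is the grasp point; z points along the fingers, y is the line along which they close (so a half turn about z gives the same grasp; the last joint's range is limited). The gripper opens to 85 mm and grips with 20 to 120 N. Pads are 22 mm wide; open, the fingers measure 114 mm over their backs; the gripper's body (76 mm by 85 mm) begins 54 mm behind the grasp point. The pads swing forward as they close: fully open they stand 13 mm farther back than shut.
Start: joints at [-1.246, 0.13, 1.488, -0, 1.523, -0.085], TCP at [0.239, -0.55, 0.25] pointing down, gripper open.
Joint ranges: [-2.96, 2.96], [-0.89, 2.26], [0.02, 2.5], [-1.34, 4.48], [0, 2.73], [-2.66, 2.66]. Speed limits (rad/s): [2.39, 2.39, 2.79, 3.14, 3.14, 3.14].

## Interface

Orientations are given as a unit quaternion [x, y, z, w].
In Python, from plant import arm, cams, workorder, spot_in gives the robot as it stands.
- The arm moves only by the tool step_arm, never from a script. Its arguments are lists of equal length, an entry for each row: "gripper": the closure, from 0 (fully open) to 1 (shut); "offset": the shift along the world's x, y, z scaled (see below), a list of three; "yaw": the turn about the world's z scaled (see below). In form: {"gripper": [gripper, ...], "offset": [[dx, dy, dz], ...], "yaw": [yaw, ...]}. A call has 1 to 10 rows; each row is the pose to reach, as a shift and turn from the pose commanded when the call began; what a row does not reach only later rows make up. The controller multiplies each number of a shift by 12 cm and each number of a turn by 2 rad. A row lasts 1/10 s, in which the tool goes at most 50 mm and 8.59 degrees, less where a joint would pass 70% of its speed; a pose out of reach is approached as far as the arm can. A call with a number of a shift or a turn outside -1 to 1 is refused whole. A call with a gripper value outside its range is refused whole. The fingers move at their own pace and stop on an object; the grip force is fixed at half the most. Time passes only in rows, so rows that repeat a pose let the fingers close. It gives the time, the measured TCP pose, the force, the opening and the grip force at its end, in the units of the state.
- arm.read_state(): the state, without advancing time (a new reading comes with each control period).
- cams.get_image(name): name is "side" or "top"; returns the picture (384x512x3 uint8, red, green, blue); there is no depth.
- cams.camera_params(name): a dict with "fx", "fy", "cx", "cy" (pixels), "k1" (the pictures are not rectified: a ray, as slopes to the right and down, at radius r is drawn at 1 + k1 r^2 times it, then the intrinsics apply), "pose" (4x4, takes a point from camera to world coordinates). Camera axes: x right, y down, z forward; pixel columns grow to the right and rows downward; lengths in m; the calibration is good to about 2 mm. A picture is of the moment at which its call begins. camera_params takes no time and is no camera call.
- workorder.job_done(): hands the job in; it is judged then, once.
Trained networks look in the newest picture that a camera, given by its name, has taken for a name from the list of things; names that differ only in an ending like _2 or _b are one class to them, and where a whole thing is asked for, a point or a joint stands for the part that bears it (a point fixed in the world has none). Each returns a list of dicts, best first, with "confidence" (0 to 1); they miss things now and then, are a little off and sometimes report something else, mostly with a low value. They report only what shows in the picture. A call takes as long as a camera call.
- spot_in(camera, thing): "centre" ([x, y, z] in m, in world coordinates, good to about 4 mm: the middle of the surface that is visible of it).
The state is a dict: "time": time; "q": joint angles; "joint_velocities": joint speeds; "tau": joint torques, N m; "tool_pos": TCP position; "orientation": TCP orientation; "wrist_force": force on the tool from outside, world axes, zero at the start; "wrist_torque": the same for the moment, N m; "finger_gap": opening from 0.0 (shut) to 1.0 (fully open); "grasp_force": force on a finger pad.
Only numpy, scipy, OpenCV 4.12 (cv2) and the standard library are available. Lean on these libraries where they do the work, as an engineer would, in place of code of your own. Each camera call takes 0.05 s, during which the arm holds its last target. There are 200 camera calls.

## Task

Set the suction handle on the quilting ruler by pressing its two spring buttons fully down, one at a time: first the button on the larger cup, then, once that one is back up, the button on the smaller cup. Then take the handle by the middle of its grip bar, lift the ruler about 15 cm above the cutting mat and finish holding it there, level and steady, so that the mat can be turned beneath it: do not put it down or let go. Keep the ruler from tipping and leave the other things on the mat where they are.

Things in the scene. Friction and masses are not known exactly. Their poses are not given: they have to be found in the camera images.
- mat: Teal cutting mat with a thin yellow grid, 600 (its x) x 900 (its y) x 4 mm thick, fixed flat on the table. Origin at the centre of its underside; its top is 4 mm higher.
- ruler: Pale translucent quilting ruler 360 (its x) x 150 (y) x 4 mm, loose on the mat at any yaw, lilac suction handle fixed on it, in all 0.4 to 0.7 kg, balancing within 10 mm of the grip bar's middle. Origin: centre of its underside, z up, +x to the larger cup. Domed cups 92 mm across at x = +85 mm, 64 mm across at x = -85 mm (y = 0); dome and bar tops at z = 48 to 49 mm; only the buttons stand higher.
- grip (a point): Middle of the grip bar, 38 mm above the ruler's underside. The purple bar is 96 mm long along the ruler's x, 26 mm wide along the ruler's y and 22 mm high, straight-sided, so 23 mm of air lies between it and the ruler: grip it from above with the fingers closing along the ruler's y.
- big_button_top (a point): Centre of the top of the round purple button (26 mm across) on the larger cup, 60 mm above the ruler's underside when up; moves down with the button.
- small_button_top (a point): The same on the smaller cup, same size and height.
- big_button (a joint): Travel of the larger cup's button in m: 0 up, 0.006 fully down; springs back when let go; about 1.5 N starts it and 5 N holds it fully down.
- small_button (a joint): Travel of the smaller cup's button, likewise.
- cutter: Bystander: rotary cutter lying flat beside the ruler, about 170 x 45 x 20 mm, its grey handle along its x. Origin at the underside.
- weight: Bystander: steel pattern weight, 60 mm across, 30 mm high, beside the ruler. Origin under its centre.
- spool: Bystander: upright thread spool, 34 mm across, 42 mm high, beside the ruler. Origin under its centre.
- pin_dish: Bystander: white pin dish, 90 mm across, 30 mm high, towards an end of the mat. Origin under its centre.
- tape: Bystander: round tape-measure case, 60 mm across, 22 mm high, towards an end of the mat. Origin under its centre.
- clapper: Bystander: wooden pressing block 130 x 60 x 35 mm, towards an end of the mat. Origin under its centre.
- jar: Bystander: glass jar with a steel cap, 60 mm across, 75 mm high, towards an end of the mat. Origin under its centre.

How it is judged:
By the outcome, as a careful person would: the job done as asked, in the order asked, and still so for the second after the job is handed in, while the arm keeps its last pose, push and grip.
It also fails if it takes over 53 s, if anything falls off the work surface, if the arm or the gripper's body presses on something with over 40 N, if the wrist force passes 120 N, or if a joint passes its speed limit or range.

## Working session

There is one attempt and no reset: what is moved stays moved. The work goes in short steps, Python scripts to look and compute and a tool call to move; the robot and the scene stay as the last step left them, time stands still between calls to the robot, and variables do not carry over. Pictures are saved under pics/ and viewed, at most 10 in all, crops included, and the job is handed in when it is done.

Besides the shell and the picture viewer there is one more tool, called by a JSON object that holds its "op" and its "data". step_arm: Moves the arm, as the interface text tells. Shifts and turns lie within -1 to 1; 1 stands for 12 cm of shift or 2 rad of turn. Its arguments: {"type":"object","properties":{"gripper":{"type":"array","items":{"type":"number"}},"offset":{"type":"array","items":{"type":"array","items":{"type":"number"}}},"yaw":{"type":"array","items":{"type":"number"}}},"required":["gripper","offset","yaw"]}

```bash
mkdir -p pics
cat > h.py <<'E'
import numpy as np, cv2
from plant import arm, cams, workorder, spot_in
def px2w(cam,u,v,z):
    p=cams.camera_params(cam); T=np.array(p["pose"])
    d=np.array([(u-p["cx"])/p["fx"],(v-p["cy"])/p["fy"]]); s=d.copy()
    for _ in range(20): s=d/(1+p["k1"]*(s@s))
    r=T[:3,:3]@np.array([s[0],s[1],1]); o=T[:3,3]
    return o+r*(z-o[2])/r[2]
def w2px(cam,P):
    p=cams.camera_params(cam); T=np.array(p["pose"])
    c=T[:3,:3].T@(np.array(P)-T[:3,3]); s=c[:2]/c[2]; s=s*(1+p["k1"]*(s@s))
    return s*[p["fx"],p["fy"]]+[p["cx"],p["cy"]]
E
python3 - <<'E'
from h import *
for c in("top","side"):
    im=cams.get_image(c); cv2.imwrite(f"pics/{c}1.png",im[:,:,::-1])
    print(c,np.round(np.array(cams.camera_params(c)["pose"]),3).tolist())
    for t in("ruler","grip","big_button_top","small_button_top"):
        for d in spot_in(c,t)[:3]: print(t,np.round(d["centre"],4),round(d["confidence"],2),np.round(w2px(c,d["centre"])))
s=arm.read_state();print(s)
E
```

```text
top [[0.012, -0.989, 0.145, 0.431], [-1.0, -0.013, -0.006, 0.01], [0.008, -0.145, -0.989, 1.001], [0.0, 0.0, 0.0, 1.0]]
ruler [0.5283 0.0277 0.0038] 0.9 [251. 220.]
grip [0.5304 0.0249 0.0093] 0.65 [252. 219.]
big_button_top [0.4518 0.0501 0.0617] 0.47 [240. 250.]
small_button_top [0.6165 0.0014 0.0644] 0.43 [262. 180.]
side [[-0.987, -0.062, 0.151, 0.384], [-0.162, 0.478, -0.863, 1.071], [-0.019, -0.876, -0.481, 0.67], [0.0, 0.0, 0.0, 1.0]]
ruler [0.5218 0.0486 0.0118] 0.94 [277. 227.]
grip [0.5196 0.0468 0.0089] 0.79 [278. 228.]
grip [0.616  0.0092 0.062 ] 0.2 [242. 199.]
big_button_top [0.4501 0.0543 0.0633] 0.63 [307. 212.]
small_button_top [0.6146 0.0069 0.0672] 0.64 [242. 197.]
{'time': 0.5, 'q': array([-1.24643102e+00,  1.30397199e-01,  1.48827533e+00,  1.57433765e-05,
        1.52300040e+00, -8.53971791e-02]), 'joint_velocities': array([ 0.00017297, -0.00054619, -0.00023947, -0.00015866,  0.00137693,
       -0.00054115]), 'tau': array([-8.42201898e-04, -5.68718827e+01, -5.00359333e+01, -4.78830748e-05,
        2.95729413e-03,  5.57795465e-05]), 'tool_pos': array([ 0.23905315, -0.55029135,  0.24995248]), 'orientation': array([ 9.79085228e-01,  2.03450521e-01,  3.02235799e-06, -4.07875464e-05]), 'wrist_force': array([ 0.6111512 , -0.17428898,  0.26460633]), 'wrist_torque': array([ 0.02263924,  0.02983382, -0.02333594]), 'grasp_force': 0.0, 'finger_gap': 1.0018521734899977}
```

View pics/top1.png

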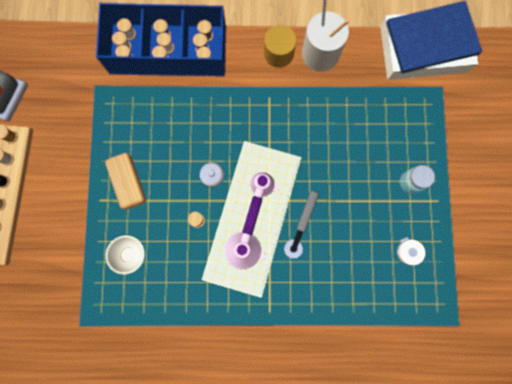

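View pics/side1.png

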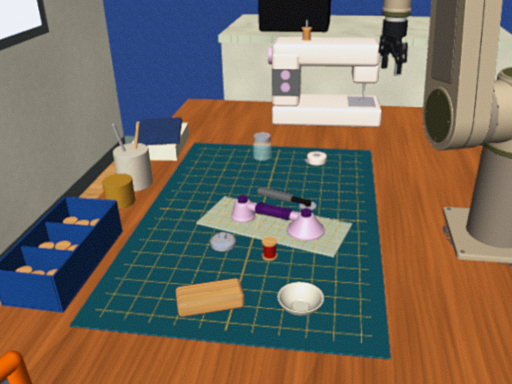

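The top picture shows the ruler with the big cup's button at about (242,250), the small cup's at (262,181) and the bar between them. The weight (211,174), spool (196,219) and cutter (293,249)–(312,195) lie beside it. The side view agrees. Next I measure the buttons more exactly by colour.

Run:
```python
from h import *
for c,box in(("top",(200,130,310,300)),("side",(190,180,360,260))):
    im=cv2.imread(f"pics/{c}1.png"); h=im.astype(int)
    m=((h.sum(2)<330)&(h[:,:,0]>h[:,:,1]+30)&(h[:,:,2]>h[:,:,1]+15)).astype(np.uint8)
    x0,y0,x1,y1=box; k=np.zeros_like(m);k[y0:y1,x0:x1]=m[y0:y1,x0:x1]
    n,l,s,ce=cv2.connectedComponentsWithStats(k)
    for i in range(1,n):
        if s[i,4]>8:
            print(c,s[i],ce[i].round(1),px2w(c,*ce[i],0.064).round(4),px2w(c,*ce[i],0.053).round(4))
    if c=="top":
        cv2.imwrite("pics/crop.png",cv2.resize(im[y0:y1,x0:x1],None,fx=3.5,fy=3.5,interpolation=cv2.INTER_CUBIC))
im=cv2.imread("pics/top1.png").astype(int)
m=((im.min(2)>150)).astype(np.uint8); m[:140]=0;m[300:]=0;m[:,:201]=0;m[:,303:]=0
m=cv2.morphologyEx(m,cv2.MORPH_CLOSE,np.ones((9,9)))
cs=max(cv2.findContours(m,0,2)[0],key=cv2.contourArea)
P=np.array([px2w("top",*q[0],0.008)[:2] for q in cs],np.float32); print(cv2.minAreaRect(P))
```

```text
top [258 176   9  10  63] [262.1 180.4] [0.6163 0.0007 0.064 ] [6.185e-01 6.000e-04 5.300e-02]
top [243 197  19  38 336] [252.  215.2] [0.5336 0.0234 0.064 ] [0.5348 0.0236 0.053 ]
top [238 246   9   8  57] [241.7 249.4] [0.4543 0.0458 0.064 ] [0.4546 0.0463 0.053 ]
side [238 195   9   8  64] [242.1 198.7] [0.6151 0.0103 0.064 ] [ 0.6193 -0.009   0.053 ]
side [255 203  37  16 352] [272.7 210.5] [0.5315 0.0572 0.064 ] [0.5341 0.0388 0.053 ]
side [301 208  10   9  76] [305.7 212.3] [0.453  0.0554 0.064 ] [0.4543 0.037  0.053 ]
((0.5277955532073975, -0.006405621767044067), (0.21465136110782623, 0.36195939779281616), 74.598876953125)
```

View pics/crop.png

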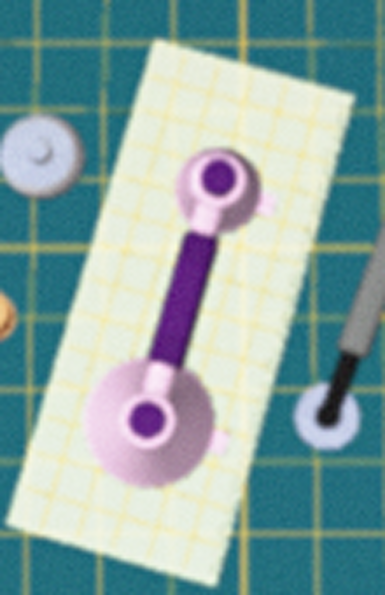

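{"op": "step_arm", "data": {"gripper": [1, 1, 1, 1], "offset": [[0.36, 1, 0], [0.36, 1, 0], [0.36, 1, 0], [0.36, 1, 0]], "yaw": [-0.07, -0.07, -0.07, -0.07]}}

```text
time: 0.9
tool_pos: [0.2836, -0.4276, 0.2502]
orientation: [0.991, 0.136, 0.0, -0.0]
wrist_force: [0.3, -0.9, 0.8]
finger_gap: 0.332
grasp_force: 0.0
```

{"op": "step_arm", "data": {"gripper": [1, 1, 1, 1], "offset": [[0.36, 1, 0], [0.36, 1, 0], [0.36, 1, 0], [0.36, 1, 0]], "yaw": [-0.07, -0.07, -0.07, -0.07]}}

```text
time: 1.3
tool_pos: [0.3265, -0.3083, 0.2504]
orientation: [0.998, 0.066, 0.0, 0.0]
wrist_force: [-0.4, -0.7, -0.4]
finger_gap: -0.002
grasp_force: 0.0
```

{"op": "step_arm", "data": {"gripper": [1, 1, 1, 1], "offset": [[0.36, 1, 0], [0.36, 1, 0], [0.36, 1, 0], [0.36, 1, 0]], "yaw": [-0.07, -0.07, -0.07, -0.07]}}

```text
time: 1.7
tool_pos: [0.3698, -0.1885, 0.2504]
orientation: [1.0, -0.004, 0.001, -0.0]
wrist_force: [0.3, -0.4, 0.6]
finger_gap: -0.002
grasp_force: 0.0
```

{"op": "step_arm", "data": {"gripper": [1, 1, 1, 1], "offset": [[0.36, 1, 0], [0.36, 1, 0], [0.36, 1, 0], [0.36, 1, 0]], "yaw": [-0.07, -0.07, -0.07, -0.07]}}

```text
time: 2.1
tool_pos: [0.4131, -0.0684, 0.2502]
orientation: [0.997, -0.073, 0.0, -0.0]
wrist_force: [0.1, -0.5, -0.6]
finger_gap: -0.0
grasp_force: 0.0
```

{"op": "step_arm", "data": {"gripper": [1, 1, 1, 1, 1, 1], "offset": [[0.35, 0.975, -0.5], [0.35, 0.975, -0.5], [0.35, 0.975, -1], [0.35, 0.975, -1], [0.35, 0.975, -1], [0.35, 0.975, -1]], "yaw": [-0.06, -0.06, -0.06, -0.06, -0.06, -0.06]}}

```text
time: 2.7
tool_pos: [0.4539, 0.0453, 0.13]
orientation: [0.991, -0.135, -0.001, 0.001]
wrist_force: [-0.1, 0.6, 1.2]
finger_gap: -0.001
grasp_force: 0.0
```

Run:
```python
from h import *
a=cams.get_image("side");b=cams.get_image("top")
o=np.hstack([cv2.resize(a[120:270,180:380],(400,300)),cv2.resize(b[150:300,160:360],(400,300))])
cv2.imwrite("pics/p2.png",o[:,:,::-1])
s=arm.read_state();print(s["time"],s["tool_pos"],s["q"],s["wrist_force"],s["orientation"])
```

```text
2.8 [0.45540693 0.04520192 0.13212291] [-1.27663026e-02 -1.76050380e-01  2.00969163e+00 -5.63138802e-04
  1.30491771e+00  1.82963870e+00] [-0.1331309   1.12400131  0.76880138] [ 9.90801536e-01 -1.35314232e-01  1.53873445e-03  8.35737583e-05]
```

View pics/p2.png

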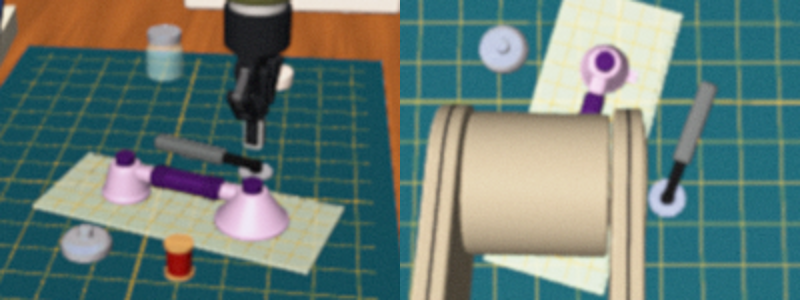

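The crops show the closed fingertips at about (255,145), right over the large cup's button (252,186). I lower in steps.

{"op": "step_arm", "data": {"gripper": [1, 1, 1, 1], "offset": [[0, 0, -0.2], [0, 0, -0.36], [0, 0, -0.36], [0, 0, -0.36]], "yaw": [0, 0, 0, 0]}}

```text
time: 3.2
tool_pos: [0.4549, 0.0459, 0.0885]
orientation: [0.991, -0.135, 0.001, -0.0]
wrist_force: [-0.6, 0.3, -0.1]
finger_gap: 0.0
grasp_force: 0.0
```

{"op": "step_arm", "data": {"gripper": [1, 1, 1, 1, 1, 1], "offset": [[0, 0, -0.02], [0, 0, -0.04], [0, 0, -0.06], [0, 0, -0.06], [0, 0, -0.06], [0, 0, -0.06]], "yaw": [0, 0, 0, 0, 0, 0]}}

```text
time: 3.8
tool_pos: [0.4545, 0.0467, 0.0801]
orientation: [0.991, -0.135, 0.001, -0.0]
wrist_force: [1.8, -0.3, 2.8]
finger_gap: 0.0
grasp_force: 1.5
```

{"op": "step_arm", "data": {"gripper": [1, 1, 1, 1, 1], "offset": [[0, 0, -0.01], [0, 0, -0.02], [0, 0, -0.02], [0, 0, -0.02], [0, 0, -0.02]], "yaw": [0, 0, 0, 0, 0]}}

```text
time: 4.3
tool_pos: [0.4542, 0.0467, 0.0774]
orientation: [0.991, -0.135, 0.0, -0.0]
wrist_force: [3.0, -0.3, 4.6]
finger_gap: -0.005
grasp_force: 2.2
```

{"op": "step_arm", "data": {"gripper": [1, 1, 1, 1], "offset": [[0, 0, -0.01], [0, 0, -0.01], [0, 0, -0.01], [0, 0, -0.01]], "yaw": [0, 0, 0, 0]}}

```text
time: 4.7
tool_pos: [0.4542, 0.0467, 0.0766]
orientation: [0.991, -0.135, 0.0, -0.0]
wrist_force: [0.7, -0.1, 10.3]
finger_gap: 0.002
grasp_force: 5.2
```

{"op": "step_arm", "data": {"gripper": [1, 1, 1, 1], "offset": [[0, 0, -0.01], [0, 0, -0.01], [0, 0, -0.01], [0, 0, -0.01]], "yaw": [0, 0, 0, 0]}}

```text
time: 5.1
tool_pos: [0.4543, 0.0467, 0.0764]
orientation: [0.991, -0.135, 0.0, -0.0]
wrist_force: [-5.0, -0.7, 21.5]
finger_gap: 0.001
grasp_force: 10.8
```

Bottomed out: the force climbs steeply while the height stays put. I raise straight up and move toward the small button.

{"op": "step_arm", "data": {"gripper": [1, 1, 1, 1, 1], "offset": [[0, 0, 0.05], [0, 0, 0.25], [0, 0, 0.45], [0, 0, 0.45], [0, 0, 0.45]], "yaw": [0, 0, 0, 0, 0]}}

```text
time: 5.6
tool_pos: [0.4531, 0.0468, 0.128]
orientation: [0.991, -0.135, -0.001, 0.0]
wrist_force: [0.6, -0.2, -0.5]
finger_gap: 0.0
grasp_force: 0.0
```

{"op": "step_arm", "data": {"gripper": [1, 1, 1, 1], "offset": [[0.3, -0.08, 0], [0.67, -0.19, 0], [0.67, -0.19, 0], [0.67, -0.19, 0]], "yaw": [0, 0, 0, 0]}}

```text
time: 6.0
tool_pos: [0.5327, 0.0237, 0.1256]
orientation: [0.991, -0.135, -0.003, 0.0]
wrist_force: [-0.1, 1.0, -0.1]
finger_gap: -0.003
grasp_force: 0.0
```

{"op": "step_arm", "data": {"gripper": [1, 1, 1, 1, 1], "offset": [[0.3, -0.08, 0], [0.68, -0.185, 0], [0.68, -0.185, 0], [0.68, -0.185, 0], [0.68, -0.185, 0]], "yaw": [0, 0, 0, 0, 0]}}

```text
time: 6.5
tool_pos: [0.6143, 0.0022, 0.1285]
orientation: [0.991, -0.135, -0.001, -0.0]
wrist_force: [-0.6, -0.7, 1.0]
finger_gap: -0.0
grasp_force: 0.0
```

Run:
```python
from h import *
a=cams.get_image("side")
cv2.imwrite("pics/p3.png",cv2.resize(a[120:270,180:380],(600,450))[:,:,::-1]); cv2.imwrite("pics/side3.png",a[:,:,::-1])
for t in ("big_button_top","small_button_top"):
    for d in spot_in("side",t)[:2]: print(t,np.round(d["centre"],4),round(d["confidence"],2))
s=arm.read_state();print(s["time"],s["tool_pos"],s["wrist_force"])
h=a[:,:,::-1].astype(int)
m=((h.sum(2)<330)&(h[:,:,0]>h[:,:,1]+30)&(h[:,:,2]>h[:,:,1]+15)).astype(np.uint8)
n,l,st,ce=cv2.connectedComponentsWithStats(m[180:260,190:360].copy())
for i in range(1,n):
    if st[i,4]>8: print(st[i],ce[i]+[190,180])
```

```text
small_button_top [0.6192 0.005  0.0639] 0.46
6.65 [0.61509262 0.00213924 0.12961374] [-0.44843336 -1.05583511 -0.19260955]
[48 15  9  8 63] [242.06349206 198.76190476]
[ 65  23  37  16 349] [272.60458453 210.38968481]
[111  28  10   9  74] [305.63513514 212.31081081]
```

View pics/p3.png

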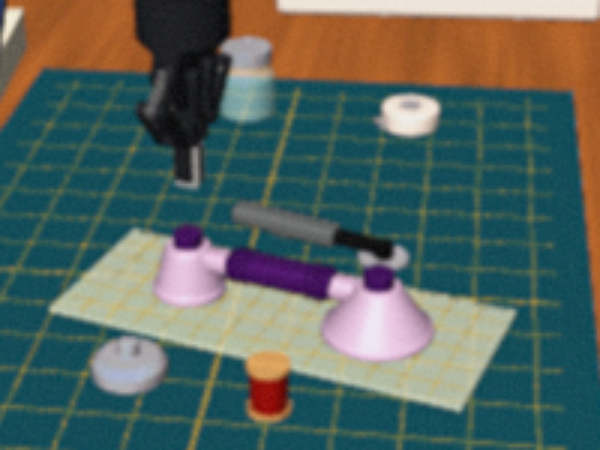

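The picture shows the ruler where it was, the big button (378,277) back up, and the tip (188,183) over the small button (188,237). I press it the same way.

{"op": "step_arm", "data": {"gripper": [1, 1, 1, 1], "offset": [[0, 0, -0.2], [0, 0, -0.35], [0, 0, -0.35], [0, 0, -0.35]], "yaw": [0, 0, 0, 0]}}

```text
time: 7.05
tool_pos: [0.6154, 0.0019, 0.0874]
orientation: [0.991, -0.135, -0.0, -0.0]
wrist_force: [0.1, -0.8, -0.1]
finger_gap: 0.001
grasp_force: 0.0
```

{"op": "step_arm", "data": {"gripper": [1, 1, 1, 1, 1, 1], "offset": [[0, 0, -0.02], [0, 0, -0.04], [0, 0, -0.06], [0, 0, -0.08], [0, 0, -0.08], [0, 0, -0.08]], "yaw": [0, 0, 0, 0, 0, 0]}}

```text
time: 7.65
tool_pos: [0.6167, 0.0016, 0.0779]
orientation: [0.991, -0.135, 0.001, -0.0]
wrist_force: [2.6, 0.6, 4.0]
finger_gap: -0.003
grasp_force: 2.1
```

{"op": "step_arm", "data": {"gripper": [1, 1, 1, 1], "offset": [[0, 0, -0.01], [0, 0, -0.01], [0, 0, -0.01], [0, 0, -0.01]], "yaw": [0, 0, 0, 0]}}

```text
time: 8.05
tool_pos: [0.6167, 0.0017, 0.0768]
orientation: [0.991, -0.135, 0.001, -0.0]
wrist_force: [3.0, 0.4, 6.5]
finger_gap: 0.001
grasp_force: 3.1
```

{"op": "step_arm", "data": {"gripper": [1, 1, 1, 1], "offset": [[0, 0, -0.01], [0, 0, -0.015], [0, 0, -0.015], [0, 0, -0.015]], "yaw": [0, 0, 0, 0]}}

```text
time: 8.45
tool_pos: [0.6168, 0.0017, 0.0765]
orientation: [0.991, -0.135, 0.001, -0.0]
wrist_force: [-4.5, 0.6, 18.1]
finger_gap: 0.001
grasp_force: 9.1
```

{"op": "step_arm", "data": {"gripper": [1, 1, 1, 0, 0, 0], "offset": [[0, 0, 0.05], [0, 0, 0.25], [0, 0, 0.55], [0, 0, 0.55], [-0.3, 0.08, 0.55], [-0.675, 0.188, 0.55]], "yaw": [0, 0, 0, 0, 0, 0]}}

```text
time: 9.05
tool_pos: [0.534, 0.024, 0.1388]
orientation: [0.991, -0.135, -0.001, 0.0]
wrist_force: [-0.6, 0.3, 1.4]
finger_gap: 0.508
grasp_force: 0.0
```

{"op": "step_arm", "data": {"gripper": [0, 0, 0, 0], "offset": [[0, 0, 0], [0, 0, 0], [0, 0, 0], [0, 0, 0]], "yaw": [0, 0, 0, 0]}}

```text
time: 9.45
tool_pos: [0.5362, 0.0239, 0.1407]
orientation: [0.991, -0.135, 0.001, -0.0]
wrist_force: [0.1, -0.2, -0.1]
finger_gap: 0.997
grasp_force: 0.0
```

Run:
```python
from h import *
a=cams.get_image("side")
cv2.imwrite("pics/p4.png",cv2.resize(a[120:270,180:380],(600,450))[:,:,::-1])
s=arm.read_state();print(s["time"],s["tool_pos"],s["wrist_force"],s["finger_gap"],s["orientation"])
h=a[:,:,::-1].astype(int)
m=((h.sum(2)<330)&(h[:,:,0]>h[:,:,1]+30)&(h[:,:,2]>h[:,:,1]+15)).astype(np.uint8)
n,l,st,ce=cv2.connectedComponentsWithStats(m[180:260,190:360].copy())
for i in range(1,n):
    if st[i,4]>8: print(st[i],ce[i]+[190,180])
print(w2px("side",[.535,.0243,.042]))
```

```text
9.5 [0.53610591 0.02395224 0.14065591] [ 0.14687541 -0.48864772 -0.18344942] 0.9993844722798525 [ 9.90864530e-01 -1.34859844e-01  5.52698438e-04 -2.47523449e-05]
[48 15  9  8 64] [242.09375  198.703125]
[ 65  23  37  16 351] [272.67806268 210.43304843]
[111  28  10   9  75] [305.66666667 212.33333333]
[273.22949987 211.30443231]
```

View pics/p4.png

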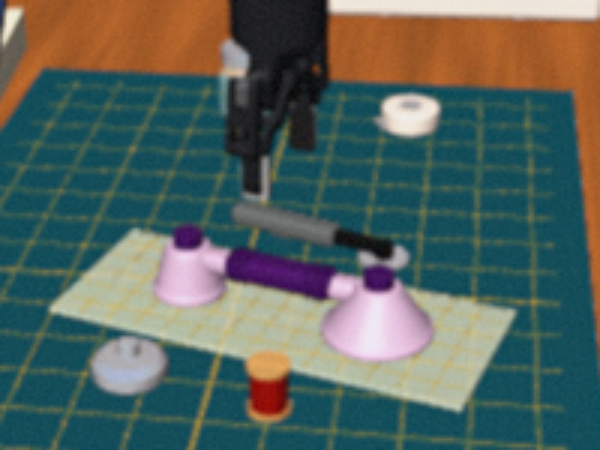

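The picture shows both buttons up, the ruler unmoved and the open fingers straddling the bar's middle (272,272 in the crop) from above. I descend and close.

{"op": "step_arm", "data": {"gripper": [0, 0, 0, 0, 0, 0, 0], "offset": [[-0.005, 0, -0.2], [-0.005, 0, -0.4], [-0.005, 0, -0.6], [-0.005, 0, -0.7], [-0.005, 0, -0.8], [-0.005, 0, -0.81], [-0.005, 0, -0.81]], "yaw": [0, 0, 0, 0, 0, 0, 0]}}

```text
time: 10.2
tool_pos: [0.5347, 0.0242, 0.0434]
orientation: [0.991, -0.135, 0.0, -0.0]
wrist_force: [0.5, -0.6, -0.2]
finger_gap: 0.999
grasp_force: 0.0
```

{"op": "step_arm", "data": {"gripper": [0.3, 0.4, 0.5, 0.6, 1, 1, 1, 1], "offset": [[0, 0, 0], [0, 0, 0], [0, 0, 0], [0, 0, 0], [0, 0, 0], [0, 0, 0], [0, 0, 0], [0, 0, 0]], "yaw": [0, 0, 0, 0, 0, 0, 0, 0]}}

```text
time: 11.0
tool_pos: [0.5346, 0.0241, 0.0435]
orientation: [0.991, -0.135, 0.0, 0.0]
wrist_force: [-2.3, -1.4, 6.0]
finger_gap: 0.293
grasp_force: 61.3
```

{"op": "step_arm", "data": {"gripper": [1, 1, 1, 1, 1, 1], "offset": [[0, 0, 0.02], [0, 0, 0.05], [0, 0, 0.1], [0, 0, 0.15], [0, 0, 0.15], [0, 0, 0.15]], "yaw": [0, 0, 0, 0, 0, 0]}}

```text
time: 11.6
tool_pos: [0.5345, 0.0243, 0.0613]
orientation: [0.991, -0.135, 0.0, -0.0]
wrist_force: [0.1, 0.2, -5.7]
finger_gap: 0.298
grasp_force: 59.9
```

{"op": "step_arm", "data": {"gripper": [1, 1, 1, 1, 1, 1, 1, 1, 1, 1], "offset": [[0, 0, 0.06], [0, 0, 0.16], [0, 0, 0.28], [0, 0, 0.4], [0, 0, 0.52], [0, 0, 0.64], [0, 0, 0.76], [0, 0, 0.88], [0, 0, 0.96], [0, 0, 1]], "yaw": [0, 0, 0, 0, 0, 0, 0, 0, 0, 0]}}

```text
time: 12.6
tool_pos: [0.5349, 0.0242, 0.1825]
orientation: [0.991, -0.135, 0.001, -0.0]
wrist_force: [0.6, 0.2, -5.6]
finger_gap: 0.296
grasp_force: 59.9
```

{"op": "step_arm", "data": {"gripper": [1, 1, 1, 1, 1, 1, 1, 1], "offset": [[0, 0, 0.04], [0, 0, 0.08], [0, 0, 0.1], [0, 0, 0.11], [0, 0, 0.11], [0, 0, 0.11], [0, 0, 0.11], [0, 0, 0.11]], "yaw": [0, 0, 0, 0, 0, 0, 0, 0]}}

```text
time: 13.4
tool_pos: [0.5342, 0.0242, 0.194]
orientation: [0.991, -0.135, -0.0, 0.0]
wrist_force: [0.1, -0.1, -6.2]
finger_gap: 0.296
grasp_force: 59.9
```

Run:
```python
from h import *
a=cams.get_image("side")
cv2.imwrite("pics/p5.png",cv2.resize(a[60:285,150:400],(667,600))[:,:,::-1])
for t in ("ruler","big_button_top","small_button_top"):
    for d in spot_in("side",t)[:1]: print(t,np.round(d["centre"],4),round(d["confidence"],2))
s=arm.read_state();print({k:s[k] for k in("time","tool_pos","orientation","wrist_force","wrist_torque","finger_gap","grasp_force","joint_velocities")})
```

```text
small_button_top [0.6149 0.0071 0.2158] 0.48
{'time': 13.6, 'tool_pos': array([0.53423902, 0.02424182, 0.19414285]), 'orientation': array([ 9.90889517e-01, -1.34677258e-01, -4.43836455e-05,  1.13249270e-05]), 'wrist_force': array([ 0.54555068,  0.01695776, -5.35971307]), 'wrist_torque': array([ 0.00309807, -0.02049868, -0.01728011]), 'finger_gap': 0.29576507856596757, 'grasp_force': 59.865514039993286, 'joint_velocities': array([-0.00116001, -0.00123851, -0.00016136,  0.00028665,  0.00048601,
        0.00084357])}
```

View pics/p5.png

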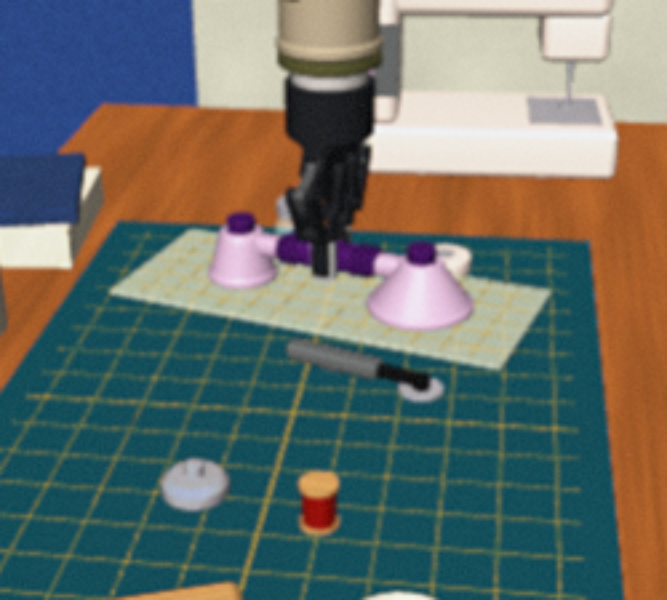

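The ruler hangs level in the fingers, with the buttons at (241,222) and (421,252) in the crop. The cutter, weight and spool are undisturbed. I run one numeric level check, then hand in.

Run:
```python
from h import *
a=cams.get_image("side"); h=a[:,:,::-1].astype(int)
m=((h.sum(2)<330)&(h[:,:,0]>h[:,:,1]+30)&(h[:,:,2]>h[:,:,1]+15)).astype(np.uint8)
n,l,st,ce=cv2.connectedComponentsWithStats(m[135:185,200:340].copy())
for i in range(1,n):
    if st[i,4]>8: print(st[i,4],ce[i]+[200,135])
# start-picture blobs imply these offset points; expected after pure 0.150 lift
e=[]
for u,v in((242.1,198.7),(305.7,212.3)):
    p=px2w("side",u,v,.060); e.append(w2px("side",p+[0,0,.1505]))
print("expected",e)
obs=[ce[i]+[200,135] for i in range(1,n) if 30<st[i,4]<130]
err=max(min(np.linalg.norm(o-x) for o in obs) for x in e); print(err)
if err<2.5: print(workorder.job_done())
```

```text
67 [239.64179104 143.25373134]
118 [259.76271186 153.21186441]
162 [282.90123457 156.11728395]
76 [307.38157895 154.56578947]
expected [array([239.81249695, 143.10459481]), array([307.38817014, 154.40601545])]
0.2266764466419849
the job is handed in; nothing more can be done
None
```

I pressed both buttons fully down, the larger cup's first and then the smaller's, and then lifted the ruler by the middle of its grip bar. It is held level and steady about 15 cm above the mat, the other things were left where they were, and the job is handed in.

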